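Wedge a lens carrier into a tapered dovetail way

TASK

Pick up the black lens carrier by its grip block, set its dovetail foot flat on the open end of the dovetail way with the lens leading, and slide it in under the cheeks until it wedges. Snug it tight with a steady push of about 15 N straight along the way (under 10 N leaves it loose, over 20 N strains the sprung brass gib), with the foot free to bear on the steel cheek, so that it stays wedged after you let go. Leave the other things on the bench alone.

Things in the scene. Friction and masses are not known exactly. Their poses are not given: they have to be found in the camera images.
- way: Dovetail way fixed to the bench: grey base plate 190 (x) x 116 (y) x 14 mm; its top is the sliding floor. Origin: centre of its underside, on the bench; +x is the direction in which the carrier slides in, z up. A rigid dark steel cheek (-y side) is parallel to x; it meets the floor at y = -28 mm. Opposite it (+y) is a tapered brass gib. Both stand 15 mm over the floor and overhang 30 degrees.
- run_up (a point): Middle of the open, flat run-up of the way's floor, at x = -60 mm, y = 0 in the way's frame and 14 mm above the bench (on the floor). No cheeks from x = -95 to -20 mm, so the carrier can be set down here. The cheeks run from x = -20 (mouth, slot about 61 mm wide at the floor) to +90 mm. Axes as the way's.
- way_seat (a point): On the way's floor (14 mm above the bench) at x = +30 mm, y = 0 of the way: with the gib at its nominal set, the carrier's origin is here when its foot first touches both sides. The gib, which closes in 1 mm per 10 mm of x, is set up to 2 mm narrower or wider than nominal (unknown), so first touch comes up to 20 mm before or after this point. Axes as the way's.
- gib (a joint): How far the sprung brass gib strip is pressed back sideways by the carrier, in m: 0 = loose; spring about 20 N per mm sideways, stop at 2.5 mm. Sliding faces are oiled (friction about 0.25). About 0.8 mm after a 15 N push on the carrier. Past first touch the push needed rises softly, about 1 to 2.5 N for each mm of the carrier's travel; friction then holds the carrier where it was left.
- carrier: Lens carrier, about 250 g, 60 (x) x 59 (y) x 66 mm. Origin: centre of its underside; +x is the narrow end with the lens ring, which leads into the way; z up. Dark parts: plate 60 x 52 mm, 20 to 26 mm up, and grip block behind the lens. Foot, plate and block end flush at the rear (x = -30 mm): a flat face to push on. Lens ring: 34 mm across, at x = +20 mm, 26 to 60 mm up.
- foot (a point): The carrier's origin again, under the aluminium dovetail foot, which is 14 mm high and widest at the bottom (flanks lean 30 degrees). Its -y flank is straight (bottom edge at y = -28 mm) and belongs on the steel cheek; its +y flank is tapered 1 in 10 (bottom edge at y = +31 mm at the rear, +28 mm in the middle, +25 mm at the lens end). Axes as the carrier's.
- carrier_grip (a point): Where to grasp the carrier: in the grip block, 26 mm along x, 22 mm across y (close the fingers across y), reaching from 26 to 66 mm above the carrier's underside. The point lies at x = -17 mm, y = 0, 50 mm above the underside. Axes as the carrier's.
- microscope_spot (a point): On the bench under the middle of the big cream stereo microscope at the right, part of the furniture: it fills about x = 0.39 to 0.73, y = -0.58 to -0.31 and stands up to 0.49 m high. Keep the arm and gripper clear of it; from the far right, draw the arm in towards the base before swinging across.
- buffer_2: Bystander: bottle with blue cap, 56 mm diameter, 115 mm high, origin under its middle. Leave alone.
- tape_yellow: Bystander: roll of yellow tape lying flat, 76 mm diameter, 19 mm high, origin under its middle. Leave alone.
- petri_4: Bystander: petri dish with pink filling, 91 mm diameter, 15 mm high, origin under its middle. Leave alone.
- timer: Bystander: small white bench timer with blue buttons, 67 x 63 x 18 mm, origin under its middle. Leave alone.
There are look-alikes about, which are no part of the job. Leave any turquoise look-alike of the carrier alone.

How it is judged:
By the outcome, as a careful person would: the job done as asked, in the order asked, and still so for the second after the job is handed in, with the robot touching nothing.
It also fails if it takes over 64 s, if anything falls off the work surface, if the arm or the gripper's body presses on something with over 40 N, if the wrist force passes 120 N, or if a joint passes its speed limit or range.

ROBOT

A 6-joint arm with a two-finger parallel gripper is mounted at the origin on a cart in front of the work surface, level with it; the furniture and walls round the work are solid. World frame = base frame: x ahead of the robot, y to its left, z up, the work surface at z = 0. Lengths are in m, angles in rad, forces in N, time in s.
With the tool pointing down it reaches from about 0.35 to 0.925 m from the base axis. Payload 6.4 kg.
Tool frame: the origin (TCP) lies on the centre line of the jaws, within the pads' length; the fingertips stand 11 mm ahead of it and the grasp point (between the pads) lies 8 mm behind it; z points along the fingers, y is the direction in which the jaws open and shut (so a half turn about z gives the same grasp; the last joint's range is limited). The gripper opens to 94 mm and grips with 3 to 60 N. Pads are 16 mm wide; open, the fingers measure 119 mm over their backs; the gripper's body (75 mm by 177 mm) begins 78 mm behind the grasp point.
Start: joints at [-1.286, 0.245, 1.558, -0, 1.339, -0.174], TCP at [0.288, -0.583, 0.216] pointing down, gripper open.
Joint ranges: [-3.13, 3.13], [-1.02, 2.26], [0.13, 2.54], [-0.95, 4.09], [0.21, 2.88], [-2.74, 2.74]. Speed limits (rad/s): [2.57, 2.57, 3.14, 3.14, 3.14, 3.14].

INTERFACE

Orientations are given as a rotation vector (axis times angle).
In Python, from workcell import ctrl gives the robot as it stands. The module is installed in compiled form; this text tells all that it offers.
- The arm moves only by the tool apply_moves, never from a script. Its arguments are lists of equal length, an entry for each row: "offset": the shift along the tool's x, y, z in m, a list of three; "twist": the turn, a rotation vector about the tool's x, y, z in rad, a list of three. In form: {"offset": [[x, y, z], ...], "twist": [[rx, ry, rz], ...]}. A call has 1 to 20 rows; each row is the pose to reach, as a shift and turn from the pose commanded when the call began, along the tool's axes at that moment; what a row does not reach only later rows make up. A row lasts 1/8 s, in which the tool goes at most 62.5 mm and 10.7 degrees, less where a joint would pass 70% of its speed; a pose out of reach is approached as far as the arm can. A call with a gripper value outside its range is refused whole. "fingers" is the closure in counts, from 0 (fully open) to 255 (shut), set as the call begins (left out, the last holds). The fingers move at their own pace and stop on an object; "force" is the grip in N (left out, the last holds). Time passes only in rows, so rows that repeat a pose let the fingers close. It gives the time, the measured TCP pose, the force and the opening at its end, in the units of the state.
- ctrl.sense(): the state, without advancing time (a new reading comes with each control period).
- ctrl.read_camera(name): name is "scene" or "top" or "wrist"; returns a dict with "img" (420x560x3 uint8, blue, green, red), "camera_matrix" (3x3 intrinsics, pixels), "rvec" (rotation vector, rad) and "tvec" (3), from world to camera coordinates, as OpenCV has them; the wrist camera has in their place "tool_from_camera" (4x4, takes a point from camera to tool coordinates, whose origin is the TCP and whose axes are the flange's). Camera axes: x right, y down, z forward; pixel columns grow to the right and rows downward; lengths in m; the calibration is good to about 2 mm. The wrist camera is an equidistant fisheye: a pixel r from the principal point sees the ray r / f radians off the axis. A picture is of the moment at which its call begins: read the wrist's pose just before it. There is no depth.
- ctrl.sign_off(): hands the job in, once; it reports no verdict.
The state is a dict: "time_s": time; "joint_pos": joint angles; "joint_velocities": joint speeds; "joint_torque": joint torques, N m; "tool_pos": TCP position; "orientation": TCP orientation; "force": force on the tool from outside, world axes, zero at the start; "torque": the same for the moment, N m; "grip_width": finger opening in m.
Only numpy, scipy, OpenCV 4.12 (cv2) and the standard library are available. Lean on these libraries where they do the work, as an engineer would, in place of code of your own. Each camera call takes 0.05 s, during which the arm holds its last target.

## Working session

There is one attempt and no reset: what is moved stays moved. The work goes in short steps, Python scripts to look and compute and a tool call to move; the robot and the scene stay as the last step left them, time stands still between calls to the robot, and variables do not carry over. Pictures are saved under pics/ and viewed, and the job is handed in when it is done.

Besides the shell and the picture viewer there is one more tool, called after "Call:" as name(argument=value, ...) on one line, values as JSON. apply_moves: Moves the arm, as the interface text tells. Its arguments: {"type":"object","properties":{"offset":{"type":"array","items":{"type":"array","items":{"type":"number"}}},"twist":{"type":"array","items":{"type":"array","items":{"type":"number"}}},"fingers":{"type":"number"},"force":{"type":"number"}},"required":["offset","twist"]}

```bash
mkdir -p pics; python3 - <<'E'
from workcell import ctrl
import cv2
s=ctrl.sense(); print(s)
for n in ("scene","top","wrist"):
    d=ctrl.read_camera(n); cv2.imwrite(f"pics/{n}0.png",d["img"])
    print(n,{k:v for k,v in d.items() if k!="img"})
E
```

```text
{'time_s': 0.0, 'joint_pos': array([-1.28608315e+00,  2.45783501e-01,  1.55900365e+00, -2.44001132e-05,
        1.33869915e+00, -1.74085708e-01]), 'joint_velocities': array([-0.00055403,  0.00102259,  0.00061947,  0.00202044, -0.00080574,
       -0.00055267]), 'joint_torque': array([-1.63756795e-03, -4.15827262e+01, -3.14611173e+01,  6.84818253e-02,
        3.31554003e-02, -1.26973746e-04]), 'tool_pos': array([ 0.2877089 , -0.58221126,  0.21537048]), 'orientation': array([-3.05745081e+00, -7.13954334e-01,  2.01561603e-04]), 'force': array([-0.30501226,  0.58415298, -0.62761601]), 'torque': array([-0.02183537,  0.01553253,  0.02054275]), 'grip_width': 0.09392297936874353}
scene {'camera_matrix': array([[422.14260677,   0.        , 284.32487938],
       [  0.        , 422.14260677, 211.0625724 ],
       [  0.        ,   0.        ,   1.        ]]), 'rvec': array([ 1.86875624, -0.82002465,  0.55020393]), 'tvec': array([-0.445633  ,  0.22717536,  0.824649  ])}
top {'camera_matrix': array([[405.71727799,   0.        , 274.96768238],
       [  0.        , 405.71727799, 206.26517814],
       [  0.        ,   0.        ,   1.        ]]), 'rvec': array([ 2.1526229 , -2.1365177 ,  0.17465539]), 'tvec': array([-0.06347727,  0.62091669,  1.00006444])}
wrist {'camera_matrix': array([[325.1922621 ,   0.        , 279.98424435],
       [  0.        , 325.1922621 , 214.15994426],
       [  0.        ,   0.        ,   1.        ]]), 'tool_from_camera': array([[-7.29201055e-04, -9.57863694e-01, -2.87222233e-01,
         8.46004560e-02],
       [ 9.99999333e-01, -9.55840472e-04,  6.48850596e-04,
         7.34847106e-04],
       [-8.96049064e-04, -2.87221568e-01,  9.57863752e-01,
        -1.68432651e-01],
       [ 0.00000000e+00,  0.00000000e+00,  0.00000000e+00,
         1.00000000e+00]])}
```

View pics/scene0.png

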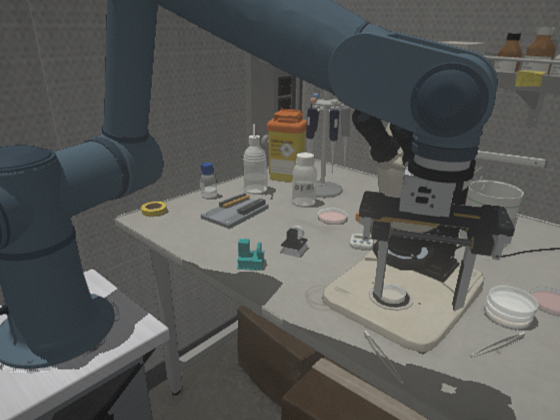

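View pics/top0.png

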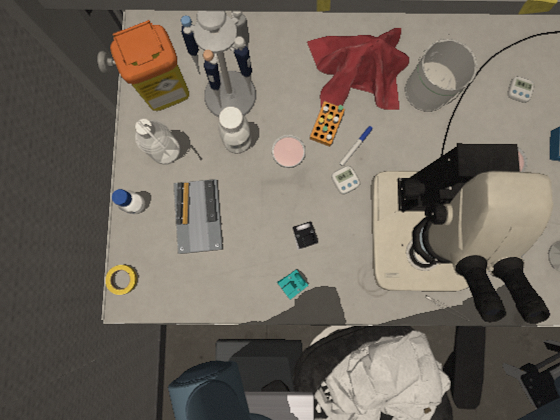

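View pics/wrist0.png

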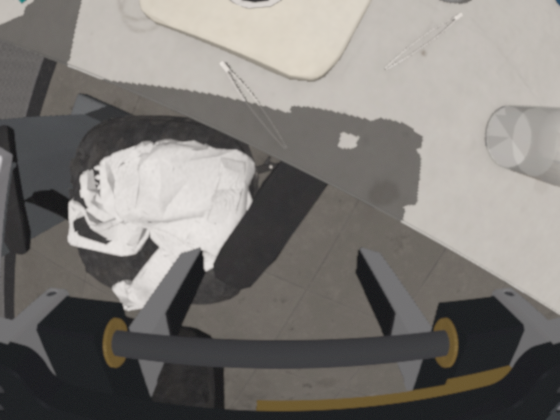

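```bash
cat > h.py <<'E'
import numpy as np,cv2
from workcell import ctrl
from scipy.spatial.transform import Rotation as R
def ray(d,uv):
    uv=np.array(uv,float).reshape(-1,1,2)
    n=cv2.undistortPoints(uv,d["camera_matrix"],None).reshape(-1,2)
    Rm=cv2.Rodrigues(d["rvec"])[0]; c=-Rm.T@d["tvec"]
    return c,np.c_[n,np.ones(len(n))]@Rm
def onz(d,uv,z):
    c,r=ray(d,uv); return c+r*((z-c[2])/r[:,2])[:,None]
def wray(d,s,uv):
    K=d["camera_matrix"]; T=d["tool_from_camera"]
    uv=np.array(uv,float).reshape(-1,2); p=(uv-K[:2,2])/K[0,0]
    th=np.linalg.norm(p,axis=1); k=np.sinc(th/np.pi)
    q=np.where(th>1e-9,np.sin(th)/np.maximum(th,1e-9),1)[:,None]*p
    v=np.c_[q,np.cos(th)]
    Rt=R.from_rotvec(s["orientation"]).as_matrix()
    return s["tool_pos"]+Rt@T[:3,3],v@T[:3,:3].T@Rt.T
def wonz(d,s,uv,z):
    c,r=wray(d,s,uv); return c+r*((z-c[2])/r[:,2])[:,None]
def wproj(d,s,P):
    K=d["camera_matrix"]; T=d["tool_from_camera"]
    Rt=R.from_rotvec(s["orientation"]).as_matrix()
    q=((np.atleast_2d(P)-s["tool_pos"])@Rt-T[:3,3])@T[:3,:3]
    r=np.linalg.norm(q[:,:2],axis=1); th=np.arctan2(r,q[:,2])
    return K[:2,2]+K[0,0]*(th/r)[:,None]*q[:,:2]
E
python3 - <<'E'
from h import *
im=cv2.imread("pics/top0.png")
cv2.imwrite("pics/topc1.png",cv2.resize(im[160:310,90:350],None,fx=3,fy=3,interpolation=cv2.INTER_CUBIC))
im=cv2.imread("pics/scene0.png")
cv2.imwrite("pics/scc1.png",cv2.resize(im[160:290,120:380],None,fx=3,fy=3,interpolation=cv2.INTER_CUBIC))
d=ctrl.read_camera("top")
print(onz(d,[[305,235],[293,283],[176,253],[222,249],[216,179],[176,182]],0.014).round(3))
E
```

```text
[[ 0.551 -0.139  0.014]
 [ 0.426 -0.107  0.014]
 [ 0.501  0.199  0.014]
 [ 0.512  0.079  0.014]
 [ 0.7    0.1    0.014]
 [ 0.691  0.208  0.014]]
```

View pics/topc1.png

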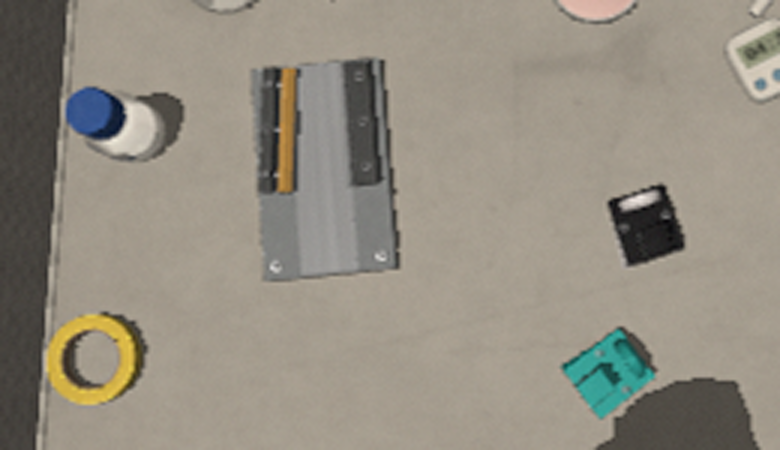

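View pics/scc1.png

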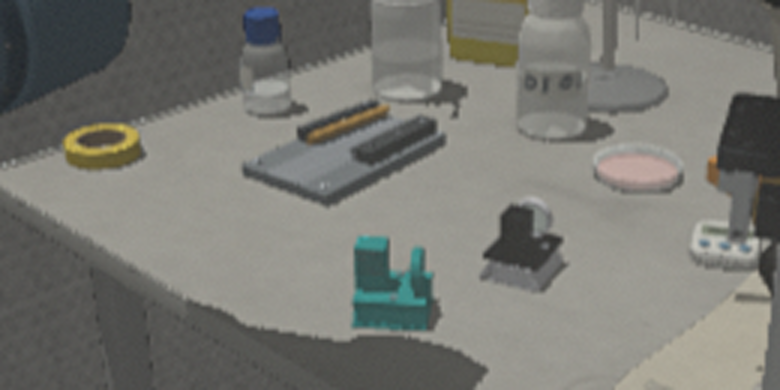

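```bash
python3 - <<'E'
from h import *
s=ctrl.sense(); M=R.from_rotvec(s["orientation"]).as_matrix(); print(M.round(3)); print(np.degrees(np.arctan2(M[1,0],M[0,0])), np.degrees(s["joint_pos"]).round(1))
d=ctrl.read_camera("top")
o=np.array([90,160])
P=lambda L:np.array(L)/3.+o-1/3
pl=onz(d,P([[608,197],[664,186],[684,245],[628,265]]),0.026); print("plate",pl.round(4))
c=pl.mean(0); print(c, np.degrees(np.arctan2(*(pl[0]-pl[3])[[1,0]])),np.degrees(np.arctan2(*(pl[1]-pl[2])[[1,0]])),np.linalg.norm(pl-np.roll(pl,1,0),axis=1))
w=onz(d,P([[252,70],[384,59],[399,269],[264,281]]),0.014); print("way",w.round(4))
print(w.mean(0), np.degrees(np.arctan2(*(w[0]-w[3])[[1,0]])),np.degrees(np.arctan2(*(w[1]-w[2])[[1,0]])),np.linalg.norm(w-np.roll(w,1,0),axis=1))
E
```

```text
[[ 0.897  0.443 -0.   ]
 [ 0.443 -0.897  0.001]
 [ 0.    -0.001 -1.   ]]
26.286239426918975 [-73.7  14.1  89.3  -0.   76.7 -10. ]
plate [[ 0.5746 -0.1049  0.026 ]
 [ 0.5847 -0.1539  0.026 ]
 [ 0.5332 -0.1709  0.026 ]
 [ 0.5156 -0.1222  0.026 ]]
[ 0.55203895 -0.13797138  0.026     ] 16.37105341520824 18.324615243384603 [0.06156387 0.05006184 0.05420405 0.05183531]
way [[0.6878 0.2137 0.014 ]
 [0.6989 0.0958 0.014 ]
 [0.5113 0.0774 0.014 ]
 [0.5    0.1947 0.014 ]]
[0.59948802 0.14539982 0.014     ] 5.760049541929779 5.6206932811937484 [0.18876921 0.11836655 0.18855892 0.11790675]
```

Call:
apply_moves(offset=[[0, -0.04, 0], [0, -0.1, 0], [0, -0.16, 0], [0, -0.22, 0], [0, -0.27, 0], [0, -0.28, 0]], twist=[[0, 0, 0], [0, 0, 0], [0, 0, 0], [0, 0, 0], [0, 0, 0], [0, 0, 0]])

```text
time_s: 1.0
tool_pos: [0.1633, -0.3301, 0.2161]
orientation: [3.058, 0.713, -0.0]
force: [1.3, -0.5, 0.1]
grip_width: 0.094
```

```bash
python3 - <<'E'
from h import *
d=ctrl.read_camera("top")
print(onz(d,[[122,197]],0.115))
s=ctrl.sense(); print(s["tool_pos"],s["joint_pos"],s["time_s"])
r=.369
for a in [8,16.5,25,33.5,42,50]:
    p=np.radians(a); print(round(r*np.sin(p),3),round(r*(np.cos(p)-1),3),round(-p,3))
E
```

```text
[[0.63064187 0.31181615 0.115     ]]
[ 0.16340966 -0.33054893  0.21652516] [-1.42193741e+00 -4.96363824e-01  2.22916442e+00 -7.96009047e-05
  1.40739356e+00 -3.09583078e-01] 1.05
0.051 -0.004 -0.14
0.105 -0.015 -0.288
0.156 -0.035 -0.436
0.204 -0.061 -0.585
0.247 -0.095 -0.733
0.283 -0.132 -0.873
```

Call:
apply_moves(offset=[[0.051, -0.004, 0], [0.105, -0.015, 0], [0.156, -0.035, 0], [0.204, -0.061, 0], [0.247, -0.095, 0], [0.283, -0.132, 0], [0.283, -0.132, 0]], twist=[[0, 0, -0.14], [0, 0, -0.288], [0, 0, -0.436], [0, 0, -0.585], [0, 0, -0.733], [0, 0, -0.873], [0, 0, -0.873]])

```text
time_s: 1.92
tool_pos: [0.3606, -0.0859, 0.2167]
orientation: [-2.464, -1.949, -0.0]
force: [0.1, 0.0, 0.1]
grip_width: 0.0938
```

```bash
cat >> h.py <<'E'
def rel(pos,yaw=None,Rw=None,s=None,p0=None,R0=None):
    s=s or ctrl.sense()
    R0=R.from_rotvec(s["orientation"]) if R0 is None else R0
    p0=s["tool_pos"] if p0 is None else p0
    c,n=np.cos(yaw),np.sin(yaw)
    Rt=R.from_matrix(np.array([[c,n,0],[n,-c,0],[0,0,-1]])) if Rw is None else Rw
    return R0.inv().apply(np.array(pos)-p0).round(4),(R0.inv()*Rt).as_rotvec().round(4)
E
python3 - <<'E'
from h import *
s=ctrl.sense(); print(s["tool_pos"],s["joint_pos"].round(3),s["orientation"])
print(rel([0.52,-0.143,0.23],np.radians(17)))
E
```

```text
[ 0.36060956 -0.08588612  0.21668647] [-0.543 -0.489  2.224  0.     1.406 -0.311] [-2.46358935e+00 -1.94924621e+00 -4.14224599e-04]
(array([-0.0189,  0.1683, -0.0133]), array([-1.000e-04, -3.000e-04,  1.042e+00]))
```

Call:
apply_moves(offset=[[-0.003, 0.025, 0], [-0.006, 0.053, 0], [-0.009, 0.082, 0], [-0.012, 0.11, -0.004], [-0.016, 0.14, -0.009], [-0.019, 0.168, -0.013], [-0.019, 0.168, -0.013], [-0.019, 0.168, -0.013]], twist=[[0, 0, 0.17], [0, 0, 0.35], [0, 0, 0.53], [0, 0, 0.71], [0, 0, 0.88], [0, 0, 1.042], [0, 0, 1.042], [0, 0, 1.042]])

```text
time_s: 2.92
tool_pos: [0.5173, -0.147, 0.2288]
orientation: [-3.108, -0.454, 0.002]
force: [-0.3, 0.2, -0.2]
grip_width: 0.0938
```

```bash
python3 - <<'E'
from h import *
s=ctrl.sense(); d=ctrl.read_camera("wrist"); cv2.imwrite("pics/w1.png",d["img"]); print(s["tool_pos"],s["orientation"],s["time_s"])
im=d["img"]
u=wproj(d,s,[[.552,-.138,.026],[.536,-.143,.066]]); print(u)
x,y=u[0].astype(int); x0=max(x-130,0);y0=max(y-100,0)
cv2.imwrite("pics/w1c.png",cv2.resize(im[y0:y0+200,x0:x0+260],None,fx=3,fy=3,interpolation=cv2.INTER_CUBIC)); print(x0,y0)
np.save("w1.npy",dict(s=s,d=d),allow_pickle=True)
E
```

```text
[ 0.51726516 -0.14702284  0.22878794] [-3.10790289e+00 -4.54120640e-01  1.86552314e-03] 2.925
[[280.44999824 161.83827636]
 [280.71812803 182.90591391]]
150 61
```

View pics/w1.png

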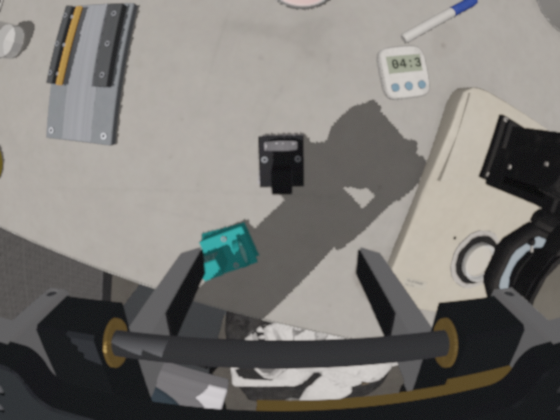

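View pics/w1c.png

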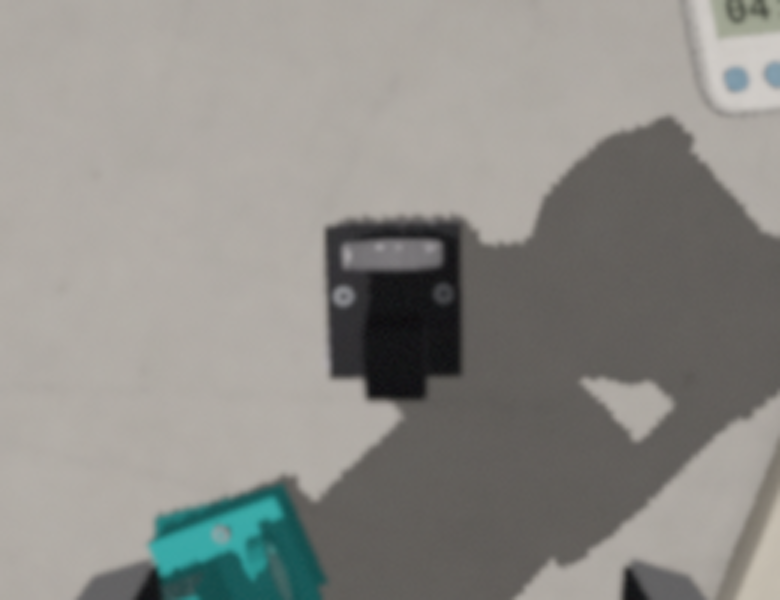

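```bash
python3 - <<'E'
from h import *
z=np.load("w1.npy",allow_pickle=True).item(); s,d=z["s"],z["d"]
P=lambda L:(np.array(L,float)+.5)/3-.5+[150,61]
pl=wonz(d,s,P([[326,226],[462,222],[462,376],[330,378]]),0.026)
y=lambda v:np.degrees(np.arctan2(v[1],v[0]))
print(pl.round(4),y(pl[0]-pl[3]),y(pl[1]-pl[2]),np.linalg.norm(pl-np.roll(pl,1,0),axis=1))
c=pl.mean(0);a=np.radians((y(pl[0]-pl[3])+y(pl[1]-pl[2]))/2);print("centre",c)
e=np.array([np.cos(a),np.sin(a),0]); print("grip from plate",c-0.017*e)
b=wonz(d,s,P([[366,399],[425,399]]),0.066); m=b.mean(0); print(b, "grip from block", m+0.013*e,np.linalg.norm(b[0]-b[1]),y(b[0]-b[1])-90)
# screws z .026
print(wonz(d,s,P([[343,296],[444,294]]),0.026))
# way
print(wonz(d,s,np.array([[47,137],[114,144],[132,5]]),.014))
E
```

```text
[[ 0.5735 -0.1054  0.026 ]
 [ 0.5896 -0.1542  0.026 ]
 [ 0.5326 -0.172   0.026 ]
 [ 0.5172 -0.1231  0.026 ]] 17.400638835911177 17.339293370064734 [0.05902859 0.05139875 0.05977095 0.05132825]
centre [ 0.5532152  -0.13870353  0.026     ]
grip from plate [ 0.53699045 -0.14377872  0.026     ]
[[ 0.52231401 -0.13721183  0.066     ]
 [ 0.5281852  -0.15691218  0.066     ]] grip from block [ 0.53765676 -0.14318098  0.066     ] 0.02055661988997992 16.595370327527405
[[ 0.54945529 -0.11909634  0.026     ]
 [ 0.56121333 -0.15582923  0.026     ]]
[[0.50346738 0.19033854 0.014     ]
 [0.51762966 0.07418176 0.014     ]
 [0.69868247 0.10058512 0.014     ]]
```

```bash
python3 - <<'E'
from h import *
print(ctrl.sense()["tool_pos"]);print(rel([0.537,-0.1435,0.13],np.radians(17.2)))
E
```

```text
[ 0.51710755 -0.14666081  0.22889256]
(array([0.0201, 0.0027, 0.0989]), array([-0.0008,  0.0009, -0.01  ]))
```

Call:
apply_moves(offset=[[0.01, 0.001, 0.045], [0.02, 0.003, 0.09], [0.02, 0.003, 0.099], [0.02, 0.003, 0.099], [0.02, 0.003, 0.099]], twist=[[0, 0, -0.01], [0, 0, -0.01], [0, 0, -0.01], [0, 0, -0.01], [0, 0, -0.01]])

```text
time_s: 3.6
tool_pos: [0.5388, -0.1441, 0.1328]
orientation: [3.104, 0.469, 0.005]
force: [-0.4, 0.0, -0.4]
grip_width: 0.0939
```

```bash
python3 - <<'E'
from h import *
s=ctrl.sense(); d=ctrl.read_camera("wrist"); cv2.imwrite("pics/w2.png",d["img"]); print(s["tool_pos"],s["orientation"])
print(rel([0.537,-0.1435,0.042],np.radians(17.2),s=s))
np.save("w2.npy",dict(s=s,d=d),allow_pickle=True)
E
```

```text
[ 0.53883963 -0.14411991  0.13276744] [3.10419368 0.46892819 0.00475595]
(array([-0.0018, -0.0014,  0.0908]), array([ 0.0026, -0.0027, -0.0003]))
```

View pics/w2.png

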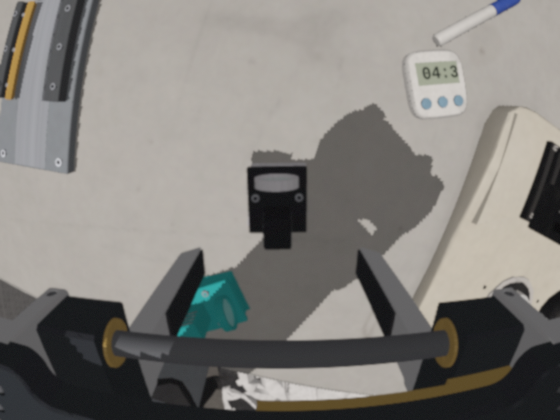

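```bash
python3 - <<'E'
from h import *
z=np.load("w2.npy",allow_pickle=True).item(); s,d=z["s"],z["d"]
y=lambda v:np.degrees(np.arctan2(v[1],v[0]))
pl=wonz(d,s,[[247.5,167],[307,167],[306,232],[249,233]],0.026);c=pl.mean(0)
print(pl.round(4),c,y(pl[0]-pl[3]),y(pl[1]-pl[2]))
a=np.radians(17.2);e=np.array([np.cos(a),np.sin(a),0]); print(c-.017*e)
b=wonz(d,s,[[264,248],[291.5,248]],.066); print(b.mean(0)+.013*e,y(b[0]-b[1])-90)
for i in range(3):
    s=ctrl.sense();print(s["tool_pos"],s["orientation"])
E
```

```text
[[ 0.5736 -0.1055  0.026 ]
 [ 0.5885 -0.1541  0.026 ]
 [ 0.5324 -0.1718  0.026 ]
 [ 0.5164 -0.1229  0.026 ]] [ 0.55274889 -0.13858095  0.026     ] 16.96622360834433 17.479850937877707
[ 0.53650916 -0.14360799  0.026     ]
[ 0.53837935 -0.14342753  0.066     ] 17.085156706423078
[ 0.53887678 -0.14409669  0.13272866] [3.10418219 0.46886996 0.00481564]
[ 0.53887678 -0.14409669  0.13272866] [3.10418219 0.46886996 0.00481564]
[ 0.53887678 -0.14409669  0.13272866] [3.10418219 0.46886996 0.00481564]
```

Call:
apply_moves(offset=[[-0.002, -0.001, 0.03], [-0.002, -0.001, 0.06], [-0.002, -0.001, 0.085], [-0.002, -0.001, 0.091], [-0.002, -0.001, 0.091], [-0.002, -0.001, 0.091]], twist=[[0, 0, 0], [0, 0, 0], [0, 0, 0], [0, 0, 0], [0, 0, 0], [0, 0, 0]])

```text
time_s: 4.4
tool_pos: [0.5368, -0.1436, 0.0411]
orientation: [3.105, 0.469, 0.004]
force: [-0.2, 0.1, -0.0]
grip_width: 0.0939
```

Call:
apply_moves(offset=[[0, 0, 0], [0, 0, 0], [0, 0, 0], [0, 0, 0], [0, 0, 0], [0, 0, 0], [0, 0, 0], [0, 0, 0]], twist=[[0, 0, 0], [0, 0, 0], [0, 0, 0], [0, 0, 0], [0, 0, 0], [0, 0, 0], [0, 0, 0], [0, 0, 0]], fingers=255, force=20)

```text
time_s: 5.4
tool_pos: [0.5357, -0.1431, 0.0394]
orientation: [-3.106, -0.469, 0.0]
force: [-0.4, 0.2, 0.2]
grip_width: 0.0222
```

```bash
python3 - <<'E'
from h import *
s=ctrl.sense();print(s["tool_pos"],s["orientation"])
a=np.radians(5.7)
o=np.array([.5995,.1454]);e=np.array([np.cos(a),np.sin(a)])
print(o-.17*e); print(rel([*(o-.15*e),.15],a,s=s))
E
```

```text
[ 0.53565935 -0.143063    0.03943791] [-3.10628935e+00 -4.69200171e-01  1.23655003e-04]
[0.43034055 0.12851564]
(array([-0.0008, -0.2866, -0.1105]), array([-1.000e-04,  1.000e-04,  2.003e-01]))
```

Call:
apply_moves(offset=[[0, 0, -0.015], [0, 0, -0.05], [0, 0, -0.09], [0, -0.03, -0.11], [0, -0.08, -0.11], [0, -0.13, -0.11], [0, -0.18, -0.11], [0, -0.23, -0.11], [-0.001, -0.27, -0.11], [-0.001, -0.287, -0.11], [-0.001, -0.287, -0.11], [-0.001, -0.287, -0.11]], twist=[[0, 0, 0], [0, 0, 0], [0, 0, 0], [0, 0, 0], [0, 0, 0.05], [0, 0, 0.1], [0, 0, 0.15], [0, 0, 0.2], [0, 0, 0.2], [0, 0, 0.2], [0, 0, 0.2], [0, 0, 0.2]])

```text
time_s: 6.9
tool_pos: [0.4505, 0.1299, 0.1497]
orientation: [3.137, 0.155, 0.001]
force: [0.4, -0.0, -1.5]
grip_width: 0.022
```

```bash
python3 - <<'E'
from h import *
s=ctrl.sense(); d=ctrl.read_camera("wrist"); cv2.imwrite("pics/w3.png",d["img"]); print(s["tool_pos"],s["orientation"],s["force"])
np.save("w3.npy",dict(s=s,d=d),allow_pickle=True)
t=ctrl.read_camera("top"); cv2.imwrite("pics/t3.png",t["img"]);t=ctrl.read_camera("scene"); cv2.imwrite("pics/s3.png",t["img"])
E
```

```text
[0.45050894 0.12991943 0.1497116 ] [3.13733868e+00 1.55144124e-01 6.66649676e-04] [ 0.39468645 -0.00556445 -1.46446447]
```

View pics/w3.png

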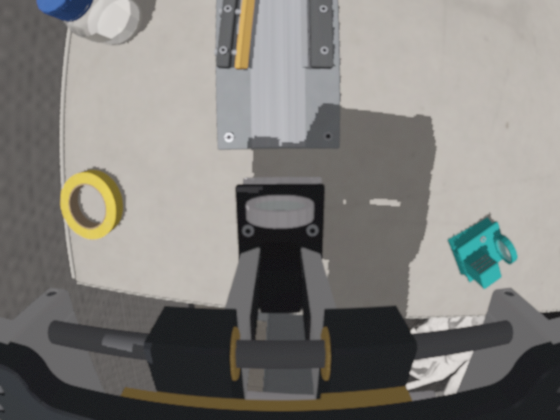

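View pics/s3.png

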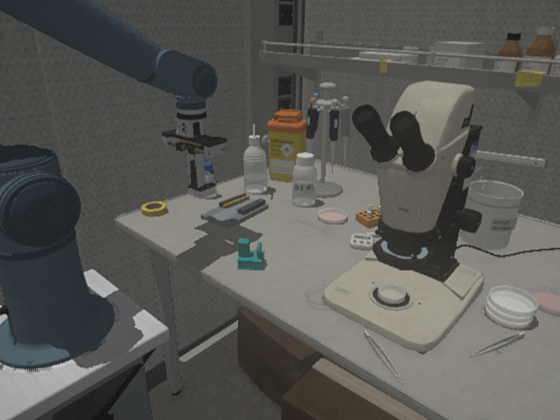

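View pics/t3.png

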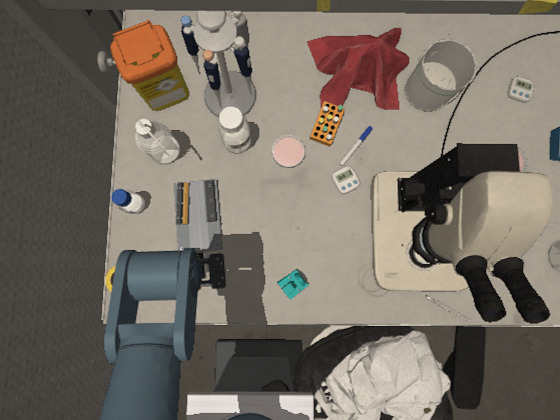

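```bash
python3 - <<'E'
from h import *
im=cv2.imread("pics/w3.png")
cv2.imwrite("pics/w3c.png",cv2.resize(im[0:260,190:370],None,fx=2.3*1.3,fy=2.3,interpolation=cv2.INTER_CUBIC))
cv2.imwrite("pics/w3c.png",cv2.resize(im[0:200,190:370],None,fx=3,fy=3,interpolation=cv2.INTER_CUBIC))
E
```

```text
(no output)
```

View pics/w3c.png

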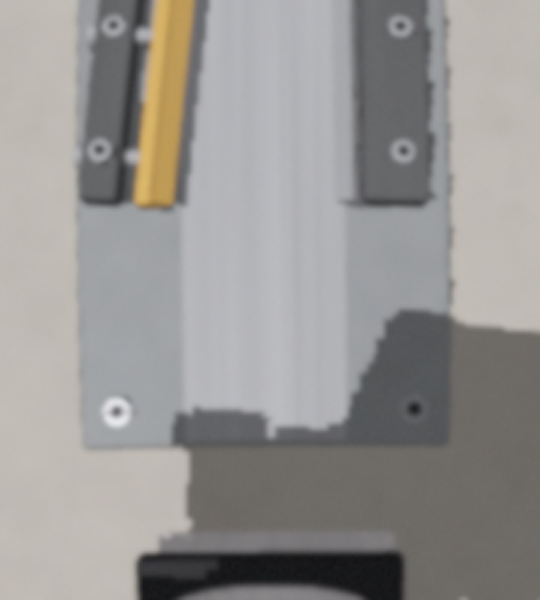

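```bash
cat > way.py <<'E'
from h import *
z=np.load("w3.npy",allow_pickle=True).item(); s,d=z["s"],z["d"]
P=lambda L:(np.array(L,float)+.5)/3-.5+[190,0]
y=lambda v:np.degrees(np.arctan2(v[1],v[0]))
L=wonz(d,s,P([[84,447],[79,240],[76,100]]),.014);Rr=wonz(d,s,P([[448,443],[452,240],[448,100]]),.014)
print("L",L.round(4),y(L[1]-L[0]),y(L[2]-L[0]));print("R",Rr.round(4),y(Rr[1]-Rr[0]),y(Rr[2]-Rr[0]))
n=(L[0]+Rr[0])/2; print("near mid",n,"width",np.linalg.norm(L[0]-Rr[0]), "yaw", y(L[0]-Rr[0])-90)
c=wonz(d,s,P([[360,203],[356,20]]),.029); print("cheek inner top",c,y(c[1]-c[0]))
for a in (5.7,6.0):
    e=np.array([np.cos(np.radians(a)),np.sin(np.radians(a)),0]);f=np.array([-e[1],e[0],0])
    o=n+.095*e; print("origin",o,"cheek y in way",(c-o)@f,(c-o)@e)
pl=wonz(d,s,[[237,185],[324,185]],s["tool_pos"][2]-.0394+.026); print("plate front corners",pl,y(pl[0]-pl[1])-90, pl.mean(0))
cf=pl.mean(0); t=np.radians(5.7); R0=R.from_rotvec(s["orientation"]).as_matrix()
print("in tool", (pl-s["tool_pos"])@R0)
T=(wonz(d,s,P([[190,250],[347,250]]),.014)-o)@f; print("strip y",T)
E
python3 way.py
```

```text
L [[0.5029 0.1934 0.014 ]
 [0.5681 0.2003 0.014 ]
 [0.6139 0.2061 0.014 ]] 6.070088611372827 6.528935225919249
R [[0.5152 0.0796 0.014 ]
 [0.5793 0.0857 0.014 ]
 [0.6249 0.0911 0.014 ]] 5.363837723629316 5.983848730416604
near mid [0.50905175 0.13651944 0.014     ] width 0.11442703070025842 yaw 6.209928191356468
cheek inner top [[0.58454194 0.1163249  0.029     ]
 [0.64244626 0.12284105 0.029     ]] 6.4206576453454645
origin [0.60358203 0.14595482 0.014     ] cheek y in way [-0.02759236 -0.02685947] [-0.02188878  0.03637641]
origin [0.60353133 0.14644965 0.014     ] cheek y in way [-0.02797479 -0.02754698] [-0.02203426  0.03623398]
plate front corners [[0.49574642 0.15852099 0.1363116 ]
 [0.50062302 0.10888068 0.1363116 ]] 5.61066713905916 [0.49818472 0.13370083 0.1363116 ]
in tool [[ 0.04783321 -0.02400478  0.01340871]
 [ 0.04778849  0.02587447  0.01343067]]
strip y [ 0.02277217 -0.02526533]
```

```bash
python3 - <<'E'
from h import *
print(rel([.5254,.1381,.10],np.radians(5.9)))
E
```

```text
(array([ 0.0754, -0.0008,  0.0495]), array([ 0.0001,  0.    , -0.0049]))
```

Call:
apply_moves(offset=[[0.025, 0, 0.01], [0.05, 0, 0.025], [0.07, -0.001, 0.045], [0.075, -0.001, 0.05], [0.075, -0.001, 0.05], [0.075, -0.001, 0.05]], twist=[[0, 0, 0], [0, 0, -0.005], [0, 0, -0.005], [0, 0, -0.005], [0, 0, -0.005], [0, 0, -0.005]])

```text
time_s: 7.8
tool_pos: [0.5244, 0.1391, 0.1002]
orientation: [-3.137, -0.164, -0.001]
force: [-0.0, 0.2, -2.0]
grip_width: 0.0221
```

```bash
python3 - <<'E'
from h import *
s=ctrl.sense(); d=ctrl.read_camera("wrist"); cv2.imwrite("pics/w4.png",d["img"]); print(s["tool_pos"],s["orientation"],s["force"])
np.save("w4.npy",dict(s=s,d=d),allow_pickle=True)
im=d["img"];cv2.imwrite("pics/w4c.png",cv2.resize(im[20:240,180:380],None,fx=2.7,fy=2.7,interpolation=cv2.INTER_CUBIC))
E
```

```text
[0.52442392 0.1391475  0.10017209] [-3.13728555e+00 -1.64251435e-01 -1.22222836e-03] [-0.00207416  0.2142516  -2.02173187]
```

View pics/w4c.png

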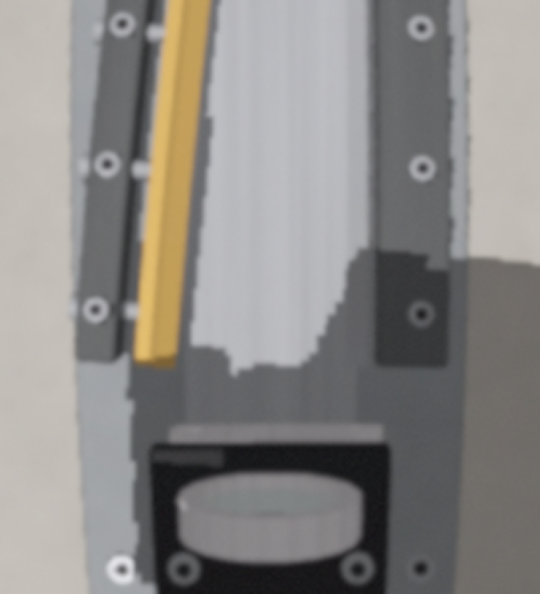

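```bash
cat > w4.py <<'E'
from h import *
z=np.load("w4.npy",allow_pickle=True).item(); s,d=z["s"],z["d"]
P=lambda L:(np.array(L,float)+.5)/2.7-.5+[180,20]
a=np.radians(5.9);e=np.array([np.cos(a),np.sin(a),0]);f=np.array([-e[1],e[0],0])
o=np.array([.6025,.146,0])
def W(L,zz): q=wonz(d,s,P(L),zz)-o; return np.c_[q@e,q@f].round(4)
print("base R edge",W([[455,580],[464,400],[470,170]],.014))
print("base L edge",W([[88,580],[76,400],[70,150]],.014))
print("cheek mouth corners inner, outer top",W([[376,366],[446,366],[374,200],[371,20]],.029))
print("same as floor z",W([[376,366],[446,366],[374,200],[371,20]],.014))
print("cheek screws",W([[421,314],[423,168],[421,27]],.029))
print("brass L,mid,R mouth",W([[135,362],[165,362],[176,355]],.029),W([[135,362],[165,362],[176,355]],.014))
print("strip",W([[190,400],[355,400],[355,250]],.014))
zc=s["tool_pos"][2]-.0394
print("carrier plate",W([[151,447],[390,447]],zc+.026), "foot nose", W([[169,430],[384,430]],zc+.012))
E
python3 w4.py
```

```text
base R edge [[-0.0877 -0.0572]
 [-0.0309 -0.0568]
 [ 0.0374 -0.0569]]
base L edge [[-0.0877  0.0578]
 [-0.031   0.0584]
 [ 0.0433  0.0586]]
cheek mouth corners inner, outer top [[-0.0197 -0.0283]
 [-0.0193 -0.0479]
 [ 0.026  -0.0271]
 [ 0.0772 -0.0264]]
same as floor z [[-0.0213 -0.0301]
 [-0.0209 -0.0509]
 [ 0.0272 -0.0288]
 [ 0.0816 -0.0281]]
cheek screws [[-0.005  -0.0404]
 [ 0.0354 -0.0404]
 [ 0.0759 -0.0401]]
brass L,mid,R mouth [[-0.0185  0.038 ]
 [-0.0186  0.0296]
 [-0.0167  0.0265]] [[-0.02    0.0403]
 [-0.0202  0.0314]
 [-0.0182  0.0282]]
strip [[-0.0315  0.0243]
 [-0.0315 -0.0241]
 [ 0.0125 -0.0235]]
carrier plate [[-0.0307  0.0261]
 [-0.0307 -0.0247]] foot nose [[-0.0296  0.0238]
 [-0.0296 -0.0251]]
```

View pics/w4.png

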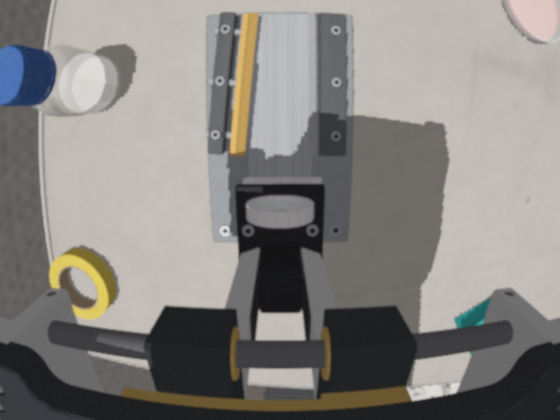

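```bash
python3 - <<'E'
from h import *
im=cv2.imread("pics/w4.png")
c=im[10:180,290:360]; c=cv2.convertScaleAbs(c,alpha=1.6,beta=-40)
c2=im[10:180,205:275]; c2=cv2.convertScaleAbs(c2,alpha=1.6,beta=-40)
o=np.hstack([cv2.resize(c2,None,fx=5.5,fy=3.5,interpolation=cv2.INTER_NEAREST),cv2.resize(c,None,fx=5.5,fy=3.5,interpolation=cv2.INTER_NEAREST)])
cv2.imwrite("pics/w4d.png",o); print(o.shape)
for v in (40,80,105,130,150,160): print(v,im[v,300:350].sum(1)//3)
E
```

```text
(595, 770, 3)
40 [190 188 188 188 188 188 187 185 181 177 176 175 175 175 170 155 130 112
 101  88  92 100 103 105 106 106 107 105 104 104 103 103 102 102 102 102
 102 101 101 102 103 103 103 101  99  95 104 133 155 162]
80 [188 187 186 187 187 187 186 186 182 176 174 174 173 173 172 163 141 121
 108  93  94 100 103 105 106 106 107 107 106 105 107 121 148 165 160 140
 126 133 150 157 144 120 105 103 101  96  94 113 141 157]
105 [186 184 184 184 185 186 185 183 179 174 172 172 172 172 171 162 142 121
 106  93  94 101 105 106 105 106 106 106 106 105 106 105 105 106 105 105
 105 105 104 104 104 103 104 104 103 101 101 120 145 157]
130 [183 182 182 181 179 175 160 129 104  99  98  96  97  97  96  95  92  88
  79  66  57  57  56  56  56  56  56  56  57  55  57  55  58  59  61  63
  63  61  59  57  57  56  56  56  56  59  72  84  88  89]
150 [101 100 100 101 101 103 102 100  99  98  97  98  97  98  97  95  92  86
  76  61  53  54  56  56  57  56  55  55  55  57  56  56  57  56  58  56
  56  57  56  55  56  56  56  56  59  65  78  85  89  88]
160 [100  99  99 100 101 101 101 100 100 101 100  97  93  89  90  88  90  89
  89  89  90  90  89  89  90  88  89  89  89  90  89  89  90  89  90  89
  89  89  89  89  89  90  90  89  90  89  89  90  89  89]
```

View pics/w4d.png

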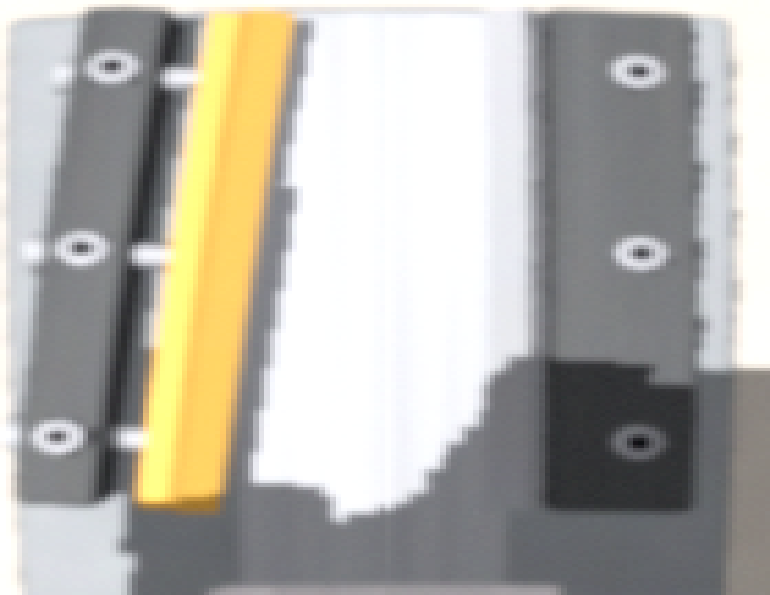

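```bash
cat >> w4.py <<'E'
print("--lip")
px=np.array([[308.2,40],[308.2,80],[308.2,105]])
q=wonz(d,s,px,.029)-o; print(np.c_[q@e,q@f].round(4))
M=R.from_rotvec(s["orientation"]).as_matrix(); print(np.degrees(np.arctan2(M[1,0],M[0,0])), M[:,2])
E
python3 w4.py | sed -n '/lip/,$p'
```

```text
--lip
[[ 0.0667 -0.0198]
 [ 0.0361 -0.0198]
 [ 0.0174 -0.0198]]
5.993927302838211 [ 7.76502261e-04  5.08186539e-05 -9.99999697e-01]
```

Call:
apply_moves(offset=[[0, -0.001, 0.015], [0, -0.002, 0.03], [0, -0.002, 0.04], [0, -0.002, 0.041], [0, -0.002, 0.041], [0, -0.002, 0.041]], twist=[[0, 0, 0], [0, 0, 0], [0, 0, 0], [0, 0, 0], [0, 0, 0], [0, 0, 0]])

```text
time_s: 8.6
tool_pos: [0.5248, 0.1413, 0.059]
orientation: [-3.137, -0.164, -0.002]
force: [0.2, 0.2, -2.2]
grip_width: 0.0217
```

Call:
apply_moves(offset=[[0, 0, 0.002], [0, 0, 0.003], [0, 0, 0.004], [0, 0, 0.004], [0, 0, 0.004]], twist=[[0, 0, 0], [0, 0, 0], [0, 0, 0], [0, 0, 0], [0, 0, 0]])

```text
time_s: 9.22
tool_pos: [0.5243, 0.1413, 0.0545]
orientation: [-3.137, -0.165, -0.0]
force: [-0.4, -0.2, -2.3]
grip_width: 0.0221
```

Call:
apply_moves(offset=[[0, 0, 0.001], [0, 0, 0.001], [0, 0, 0.001]], twist=[[0, 0, 0], [0, 0, 0], [0, 0, 0]])

```text
time_s: 9.6
tool_pos: [0.5243, 0.1413, 0.0534]
orientation: [-3.137, -0.165, 0.0]
force: [0.2, -0.5, -1.7]
grip_width: 0.0217
```

Call:
apply_moves(offset=[[0, 0, 0.0005], [0, 0, 0.0005], [0, 0, 0.0005]], twist=[[0, 0, 0], [0, 0, 0], [0, 0, 0]])

```text
time_s: 9.98
tool_pos: [0.5247, 0.1413, 0.0534]
orientation: [-3.137, -0.165, -0.001]
force: [-1.4, 0.7, 2.5]
grip_width: 0.0222
```

```bash
python3 - <<'E'
from h import *
s=ctrl.sense(); d=ctrl.read_camera("wrist"); cv2.imwrite("pics/w5.png",d["img"]); print(s["tool_pos"],s["orientation"],s["force"])
np.save("w5.npy",dict(s=s,d=d),allow_pickle=True)
im=d["img"];cv2.imwrite("pics/w5c.png",cv2.resize(im[40:260,180:380],None,fx=2.7,fy=2.7,interpolation=cv2.INTER_CUBIC))
t=ctrl.read_camera("scene"); cv2.imwrite("pics/s5c.png",cv2.resize(t["img"][110:250,120:320],None,fx=3.5,fy=3.5,interpolation=cv2.INTER_CUBIC))
E
```

```text
[0.52465949 0.14128738 0.05341399] [-3.13727894e+00 -1.64526978e-01 -1.07403453e-03] [-1.39919918  0.7010746   2.50531521]
```

View pics/w5c.png

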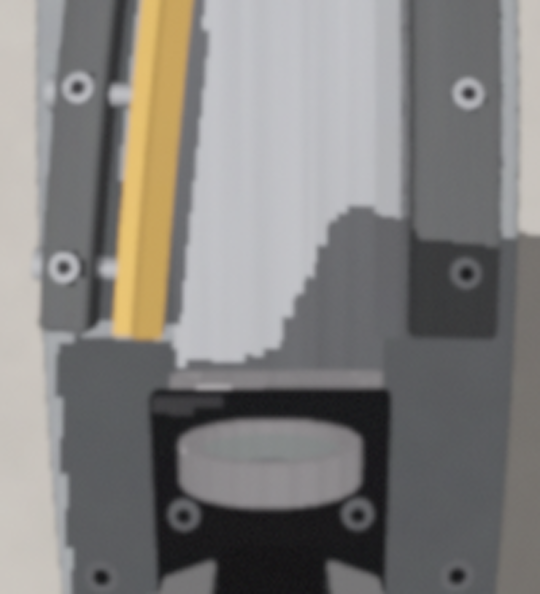

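View pics/s5c.png

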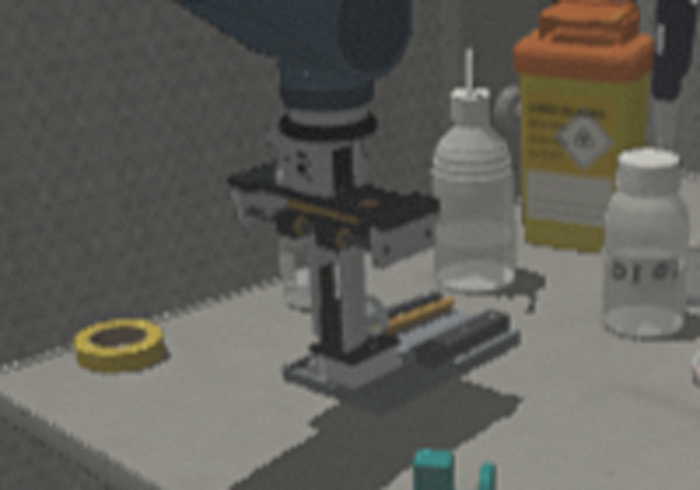

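```bash
cat > w5.py <<'E'
from h import *
z=np.load("w5.npy",allow_pickle=True).item(); s,d=z["s"],z["d"]
P=lambda L:(np.array(L,float)+.5)/2.7-.5+[180,40]
a=np.radians(6.0);e=np.array([np.cos(a),np.sin(a),0]);f=np.array([-e[1],e[0],0])
o=np.array([.6025,.146,0])
def W(L,zz): q=wonz(d,s,P(L),zz)-o; return np.c_[q@e,q@f].round(4)
im=d["img"]
print("base L",W([[57,440],[40,200],[36,60]],.014))
print("base R",W([[498,580],[515,300],[518,100]],.014))
print("screws run-up",W([[101,577],[457,576]],.014))
print("cheek screws",W([[466,273],[468,93]],.029))
print("cheek mouth",W([[410,336],[497,336]],.029))
print("plate front",W([[150,392],[389,392]],.040))
print("nose bottom",W([[169,372],[384,372]],.014))
print("brass",W([[113,336],[163,340]],.029))
for v in (60,80,110,130): print(v,im[v,318:336].sum(1)//3)
E
python3 w5.py
```

```text
base L [[-0.0472  0.0561]
 [ 0.0122  0.0578]
 [ 0.0466  0.0585]]
base R [[-0.0854 -0.0572]
 [-0.0121 -0.0564]
 [ 0.0368 -0.0561]]
screws run-up [[-0.0841  0.0472]
 [-0.084  -0.0459]]
cheek screws [[-0.005  -0.0405]
 [ 0.0354 -0.0404]]
cheek mouth [[-0.0195 -0.0282]
 [-0.019  -0.0483]]
plate front [[-0.03    0.0285]
 [-0.03   -0.0223]]
nose bottom [[-0.0304  0.0273]
 [-0.0304 -0.0245]]
brass [[-0.0193  0.038 ]
 [-0.0204  0.0267]]
60 [188 183 180 179 179 179 179 179 178 170 149 127 117 101  89  91 101 106]
80 [188 183 180 179 178 179 179 179 178 170 148 121 113 103  89  92 101 105]
110 [186 181 178 178 178 179 179 179 176 167 146 122 109  97  88  95 103 108]
130 [104 103 101 101 101 102 102 102 100  99  97  95  87  74  61  57  57  58]
```

Call:
apply_moves(offset=[[0.003, 0, -0.0003], [0.008, 0, -0.0003], [0.014, 0, -0.0003], [0.02, 0, -0.0003], [0.025, 0.0003, -0.0003], [0.03, 0.0005, -0.0003], [0.035, 0.0007, -0.0003], [0.04, 0.001, -0.0003], [0.04, 0.001, -0.0003]], twist=[[0, 0, 0], [0, 0, 0], [0, 0, 0], [0, 0, 0], [0, 0, 0], [0, 0, 0], [0, 0, 0], [0, 0, 0], [0, 0, 0]])

```text
time_s: 11.2
tool_pos: [0.5651, 0.1445, 0.0534]
orientation: [-3.137, -0.164, -0.003]
force: [1.3, 0.5, 2.5]
grip_width: 0.0219
```

```bash
python3 - <<'E'
from h import *
s=ctrl.sense(); d=ctrl.read_camera("wrist"); print(s["tool_pos"],s["orientation"],s["force"])
np.save("w6.npy",dict(s=s,d=d),allow_pickle=True)
im=d["img"];cv2.imwrite("pics/w6c.png",cv2.resize(im[40:260,180:380],None,fx=2.7,fy=2.7,interpolation=cv2.INTER_CUBIC))
E
```

```text
[0.56514196 0.1444696  0.05343306] [-3.13724663e+00 -1.64379218e-01 -2.93689119e-03] [1.29865333 0.49249215 2.48842556]
```

View pics/w6c.png

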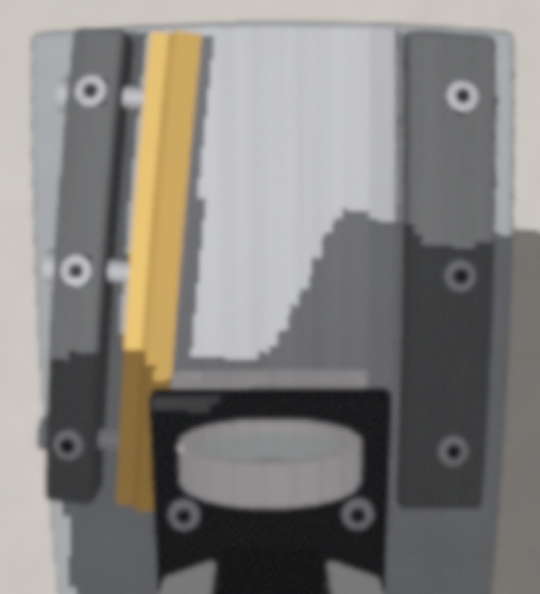

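Call:
apply_moves(offset=[[0.003, 0.0002, 0], [0.006, 0.0004, 0], [0.009, 0.0006, 0], [0.012, 0.0006, 0], [0.012, 0.0006, 0]], twist=[[0, 0, 0], [0, 0, 0], [0, 0, 0], [0, 0, 0], [0, 0, 0]])

```text
time_s: 11.88
tool_pos: [0.5764, 0.1452, 0.0534]
orientation: [-3.137, -0.165, -0.001]
force: [0.9, -1.1, 3.4]
grip_width: 0.0218
```

Call:
apply_moves(offset=[[0, 0, 0], [0, 0, 0], [0, 0, 0], [0, 0, 0], [0, 0, 0], [0, 0, 0]], twist=[[0, 0, 0], [0, 0, 0], [0, 0, 0], [0, 0, 0], [0, 0, 0], [0, 0, 0]], fingers=130)

```text
time_s: 12.62
tool_pos: [0.5762, 0.1451, 0.0533]
orientation: [-3.137, -0.165, -0.0]
force: [-0.6, 0.2, 0.3]
grip_width: 0.0465
```

Call:
apply_moves(offset=[[0, 0, -0.02], [0, 0, -0.05], [-0.01, 0, -0.06], [-0.05, 0, -0.06], [-0.055, 0, -0.06], [-0.055, 0, -0.06]], twist=[[0, 0, 0], [0, 0, 0], [0, 0, 0], [0, 0.04, 0], [0, 0.08, 0], [0, 0.08, 0]])

```text
time_s: 13.38
tool_pos: [0.52, 0.1394, 0.1132]
orientation: [-3.131, -0.164, -0.124]
force: [0.5, -0.3, 1.0]
grip_width: 0.0461
```

```bash
python3 - <<'E'
from h import *
s=ctrl.sense(); d=ctrl.read_camera("wrist"); print(s["tool_pos"],s["orientation"],s["force"],s["grip_width"])
np.save("w7.npy",dict(s=s,d=d),allow_pickle=True)
im=d["img"];cv2.imwrite("pics/w7.png",im)
E
```

```text
[0.52000731 0.13936564 0.11320328] [-3.13063765 -0.16435457 -0.12401285] [ 0.4885275  -0.33398661  1.03631939] 0.04608520652923917
```

View pics/w7.png

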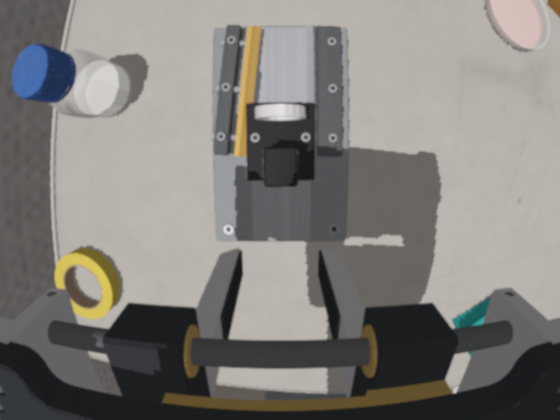

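```bash
cat >> h.py <<'E'
A=np.radians(6.0);E=np.array([np.cos(A),np.sin(A),0]);F=np.array([-E[1],E[0],0]);O=np.array([.6025,.1466,0])
def way(p): q=np.asarray(p)-O; return np.array([q@E,q@F,q[2]])
def unway(p): return O+p[0]*E+p[1]*F+np.array([0,0,p[2]])
def Rtilt(t): 
    c,n=np.cos(A),np.sin(A)
    return R.from_matrix(np.array([[c,n,0],[n,-c,0],[0,0,-1]]))*R.from_rotvec([0,t,0])
E
python3 - <<'E'
from h import *
s=ctrl.sense(); print(way(s["tool_pos"]), (Rtilt(0).inv()*R.from_rotvec(s["orientation"])).as_rotvec())
print(way([.5762,.1451,.0533]))
for p in ([-.07,.0008,.06],[-.060,.0008,.034]):
    print(rel(unway(p),0,Rtilt(.08)))
z=np.load("w7.npy",allow_pickle=True).item(); s,d=z["s"],z["d"]
for uv,h in (([[247.5,103.5],[313,103.5],[313,177],[248,178]],.040),([[264,186],[296,186]],.080)):
    print([way(q).round(4) for q in wonz(d,s,uv,h)])
E
```

```text
[-0.08177735  0.00130873  0.11353734] [-2.96020191e-05  7.98157238e-02 -1.29153311e-04]
[-0.02631272  0.00125732  0.0533    ]
(array([0.0075, 0.0005, 0.0543]), array([0.    , 0.0002, 0.0001]))
(array([0.0154, 0.0005, 0.081 ]), array([0.    , 0.0002, 0.0001]))
[array([0.0207, 0.0253, 0.04  ]), array([ 0.0207, -0.0243,  0.04  ]), array([-0.0357, -0.0246,  0.04  ]), array([-0.0365,  0.0253,  0.04  ])]
[array([-0.0377,  0.0111,  0.08  ]), array([-0.0377, -0.0095,  0.08  ])]
```

Call:
apply_moves(offset=[[0.003, 0, 0.02], [0.007, 0, 0.05], [0.007, 0, 0.054], [0.01, 0, 0.065], [0.015, 0, 0.078], [0.015, 0, 0.081], [0.015, 0, 0.081]], twist=[[0, 0, 0], [0, 0, 0], [0, 0, 0], [0, 0, 0], [0, 0, 0], [0, 0, 0], [0, 0, 0]], fingers=255, force=20)

```text
time_s: 14.3
tool_pos: [0.5427, 0.1416, 0.0336]
orientation: [-3.131, -0.164, -0.125]
force: [0.1, -0.4, 1.0]
grip_width: 0.0004
```

```bash
python3 - <<'E'
from h import *
s=ctrl.sense(); d=ctrl.read_camera("wrist"); print(way(s["tool_pos"]),s["force"],s["grip_width"],s["time_s"])
im=d["img"];cv2.imwrite("pics/w8.png",im)
E
```

```text
[-0.05996098  0.00127599  0.03358988] [ 0.10501082 -0.36501179  1.00906099] 0.0004424467308079087 14.3
```

View pics/w8.png

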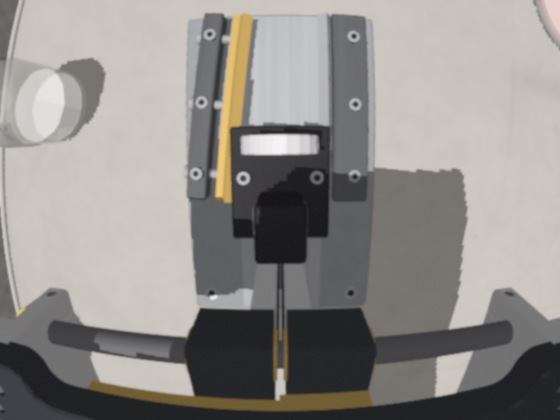

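Call:
apply_moves(offset=[[0.004, 0, 0.0003], [0.007, 0, 0.0006], [0.01, 0, 0.0008], [0.012, 0, 0.001], [0.014, 0, 0.0011], [0.016, 0, 0.0013], [0.018, 0, 0.0014], [0.02, 0, 0.0016], [0.02, 0, 0.0016]], twist=[[0, 0, 0], [0, 0, 0], [0, 0, 0], [0, 0, 0], [0, 0, 0], [0, 0, 0], [0, 0, 0], [0, 0, 0], [0, 0, 0]])

```text
time_s: 15.48
tool_pos: [0.563, 0.1437, 0.0337]
orientation: [-3.131, -0.164, -0.126]
force: [0.4, 0.0, 1.2]
grip_width: 0.0004
```

```bash
python3 - <<'E'
from h import *
s=ctrl.sense(); d=ctrl.read_camera("wrist"); print(way(s["tool_pos"]),s["force"],s["grip_width"],s["time_s"])
im=d["img"];cv2.imwrite("pics/w9.png",im)
E
```

```text
[-0.03963485  0.00126053  0.03372772] [0.42233287 0.04975835 1.2104133 ] 0.00037100239673100774 15.475
```

View pics/w9.png

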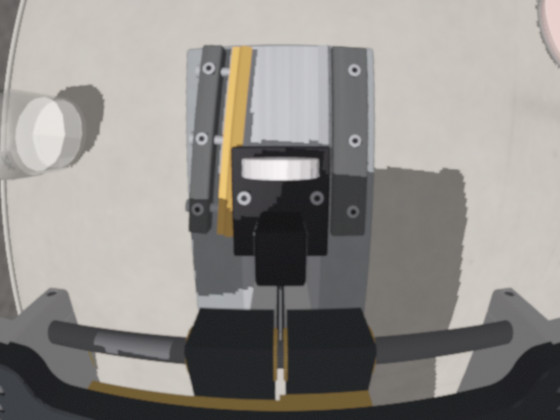

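Call:
apply_moves(offset=[[0.002, 0, 0.0002], [0.004, 0, 0.0003], [0.006, 0, 0.0005], [0.008, 0, 0.0006], [0.01, 0, 0.0008], [0.01, 0, 0.0008]], twist=[[0, 0, 0], [0, 0, 0], [0, 0, 0], [0, 0, 0], [0, 0, 0], [0, 0, 0]])

```text
time_s: 16.27
tool_pos: [0.573, 0.1448, 0.0338]
orientation: [-3.131, -0.164, -0.126]
force: [-0.0, -0.7, -0.0]
grip_width: 0.0005
```

Call:
apply_moves(offset=[[0.002, 0, 0.0002], [0.004, 0, 0.0003], [0.006, 0, 0.0005], [0.006, 0, 0.0005]], twist=[[0, 0, 0], [0, 0, 0], [0, 0, 0], [0, 0, 0]])

```text
time_s: 16.77
tool_pos: [0.579, 0.1454, 0.0337]
orientation: [-3.131, -0.164, -0.126]
force: [0.4, -0.2, 0.1]
grip_width: 0.0003
```

Call:
apply_moves(offset=[[0.002, 0, 0.0002], [0.004, 0, 0.0003], [0.006, 0, 0.0005], [0.006, 0, 0.0005]], twist=[[0, 0, 0], [0, 0, 0], [0, 0, 0], [0, 0, 0]])

```text
time_s: 17.27
tool_pos: [0.5849, 0.146, 0.0337]
orientation: [-3.131, -0.164, -0.126]
force: [0.4, -0.0, 0.1]
grip_width: 0.0002
```

```bash
python3 - <<'E'
from h import *
s=ctrl.sense(); d=ctrl.read_camera("wrist"); print(way(s["tool_pos"]),s["force"],s["grip_width"],s["time_s"])
im=d["img"];cv2.imwrite("pics/w10.png",im)
t=ctrl.read_camera("scene"); cv2.imwrite("pics/s10c.png",cv2.resize(t["img"][110:250,120:320],None,fx=3.5,fy=3.5,interpolation=cv2.INTER_CUBIC))
E
```

```text
[-0.01751668  0.00126838  0.03371969] [ 0.38106775 -0.00213487  0.07929433] 0.0001547417296631653 17.275
```

View pics/w10.png

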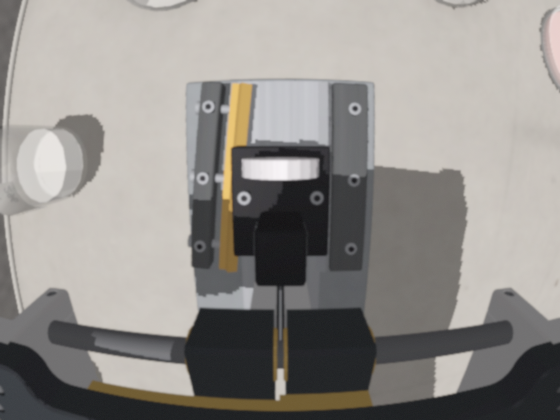

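View pics/s10c.png

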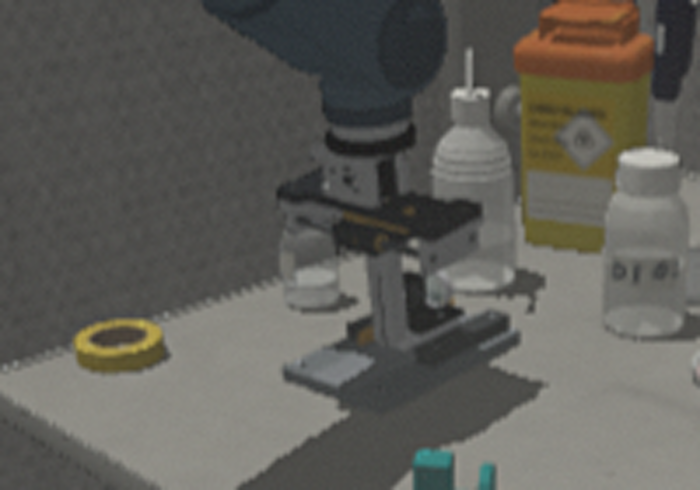

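Call:
apply_moves(offset=[[0.0015, 0, 0.0001], [0.003, 0, 0.0002], [0.0045, 0, 0.0004], [0.0045, 0, 0.0004]], twist=[[0, 0, 0], [0, 0, 0], [0, 0, 0], [0, 0, 0]])

```text
time_s: 17.88
tool_pos: [0.5894, 0.1465, 0.0337]
orientation: [-3.131, -0.164, -0.126]
force: [0.4, -0.8, -0.3]
grip_width: 0.0006
```

Call:
apply_moves(offset=[[0.0015, 0, 0.0001], [0.003, 0, 0.0002], [0.004, 0, 0.0003], [0.004, 0, 0.0003]], twist=[[0, 0, 0], [0, 0, 0], [0, 0, 0], [0, 0, 0]])

```text
time_s: 18.38
tool_pos: [0.5933, 0.1469, 0.0337]
orientation: [-3.131, -0.164, -0.125]
force: [0.5, -0.7, 1.0]
grip_width: 0.0005
```

Call:
apply_moves(offset=[[0.0015, 0, 0.0001], [0.003, 0, 0.0002], [0.004, 0, 0.0003], [0.004, 0, 0.0003]], twist=[[0, 0, 0], [0, 0, 0], [0, 0, 0], [0, 0, 0]])

```text
time_s: 18.88
tool_pos: [0.5969, 0.1473, 0.0335]
orientation: [-3.131, -0.164, -0.124]
force: [-2.2, -0.7, 1.1]
grip_width: 0.0004
```

Call:
apply_moves(offset=[[0.0015, 0, 0.0001], [0.003, 0, 0.0002], [0.004, 0, 0.0003], [0.004, 0, 0.0003]], twist=[[0, 0, 0], [0, 0, 0], [0, 0, 0], [0, 0, 0]])

```text
time_s: 19.38
tool_pos: [0.5997, 0.1477, 0.0331]
orientation: [-3.131, -0.164, -0.119]
force: [-6.7, -1.5, 3.3]
grip_width: 0.0006
```

Call:
apply_moves(offset=[[0.001, 0, 0], [0.002, 0, 0], [0.003, 0, 0], [0.003, 0, 0], [0.003, 0, 0]], twist=[[0, 0, 0], [0, 0, 0], [0, 0, 0], [0, 0, 0], [0, 0, 0]])

```text
time_s: 20.0
tool_pos: [0.6015, 0.148, 0.0329]
orientation: [-3.131, -0.165, -0.115]
force: [-9.8, -2.3, 4.7]
grip_width: 0.0003
```

Call:
apply_moves(offset=[[0.001, 0.0001, -0.0003], [0.002, 0.0002, -0.0006], [0.003, 0.0003, -0.0008], [0.003, 0.0003, -0.0008], [0.003, 0.0003, -0.0008]], twist=[[0, 0, 0], [0, 0, 0], [0, 0, 0], [0, 0, 0], [0, 0, 0]])

```text
time_s: 20.62
tool_pos: [0.6029, 0.1481, 0.033]
orientation: [-3.131, -0.165, -0.109]
force: [-11.8, -1.0, 3.8]
grip_width: 0.0002
```

```bash
python3 - <<'E'
from h import *
s=ctrl.sense(); d=ctrl.read_camera("wrist"); print(way(s["tool_pos"]),s["force"],s["force"]@E,s["force"]@F,s["time_s"])
im=d["img"];cv2.imwrite("pics/w11.png",im)
s=ctrl.sense();print(s["force"]@E,s["force"]@F,s["force"])
E
```

```text
[0.00060067 0.00143292 0.03299058] [-11.79233795  -0.95660614   3.81249181] -11.82773086316317 0.2812692084550658 20.625
-12.289184414820594 0.4909176142164048 [-12.27317784  -0.79634125   4.1626194 ]
```

View pics/w11.png

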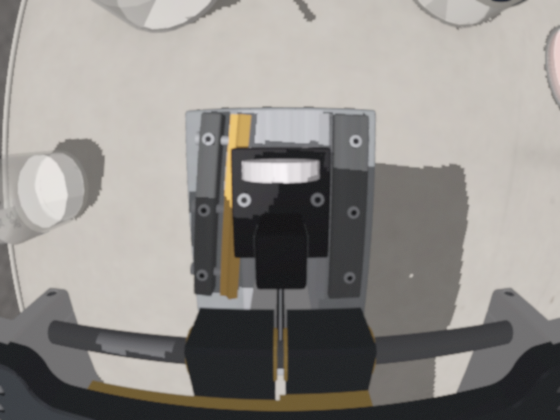

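Call:
apply_moves(offset=[[0.001, 0, -0.0003], [0.002, 0, -0.0005], [0.0025, 0, -0.0006], [0.0025, 0, -0.0006], [0.0025, 0, -0.0006], [0.0025, 0, -0.0006]], twist=[[0, 0, 0], [0, 0, 0], [0, 0, 0], [0, 0, 0], [0, 0, 0], [0, 0, 0]])

```text
time_s: 21.42
tool_pos: [0.6042, 0.1482, 0.033]
orientation: [-3.132, -0.165, -0.105]
force: [-13.0, -2.0, 3.2]
grip_width: 0.0002
```

Call:
apply_moves(offset=[[0.001, 0, -0.0003], [0.002, 0, -0.0005], [0.002, 0, -0.0005], [0.002, 0, -0.0005], [0.002, 0, -0.0005], [0.002, 0, -0.0005]], twist=[[0, 0, 0], [0, 0, 0], [0, 0, 0], [0, 0, 0], [0, 0, 0], [0, 0, 0]])

```text
time_s: 22.18
tool_pos: [0.6054, 0.1484, 0.0331]
orientation: [-3.132, -0.165, -0.102]
force: [-13.6, -2.4, 2.4]
grip_width: 0.0005
```

```bash
python3 - <<'E'
from h import *
for i in range(4):
    s=ctrl.sense();ctrl.read_camera("wrist"); print(way(s["tool_pos"]).round(4),s["force"]@E,s["force"]@F,s["force"][2])
E
```

```text
[0.003  0.0015 0.0331] -13.815057735334348 -0.9872312973912577 2.3620354367960985
[0.003  0.0014 0.0331] -13.97965249963457 -0.9709765438749884 1.905231949007824
[0.003  0.0014 0.0331] -14.320605650480966 -0.5087391326593363 2.28369715125325
[0.003  0.0014 0.0331] -13.911726104190377 -1.0364040803489896 2.9653308039622357
```

Call:
apply_moves(offset=[[0.0005, 0.0002, -0.0001], [0.001, 0.0003, -0.0002], [0.001, 0.0003, -0.0002], [0.001, 0.0003, -0.0002], [0.001, 0.0003, -0.0002], [0.001, 0.0003, -0.0002], [0.001, 0.0003, -0.0002], [0.001, 0.0003, -0.0002]], twist=[[0, 0, 0], [0, 0, 0], [0, 0, 0], [0, 0, 0], [0, 0, 0], [0, 0, 0], [0, 0, 0], [0, 0, 0]])

```text
time_s: 23.38
tool_pos: [0.6057, 0.1484, 0.0331]
orientation: [-3.131, -0.165, -0.099]
force: [-15.4, -1.8, 2.3]
grip_width: 0.0009
```

```bash
python3 - <<'E'
from h import *
for i in range(4):
    s=ctrl.sense();d=ctrl.read_camera("wrist"); print(way(s["tool_pos"]).round(4),s["force"]@E,s["force"]@F,s["force"][2])
cv2.imwrite("pics/w12.png",d["img"])
E
```

```text
[0.0034 0.0014 0.0331] -15.518117792418199 -0.215482911350343 2.264048943943702
[0.0034 0.0014 0.0331] -16.24471606624763 1.230023637575035 2.098359773748548
[0.0034 0.0014 0.0331] -15.127666225884472 -0.42417294402511135 1.8697665280776161
[0.0034 0.0014 0.0331] -15.895723138270416 0.11634584516439124 3.0337300070318394
```

Call:
apply_moves(offset=[[-0.004, 0, -0.0003], [-0.01, 0, -0.0008], [-0.02, 0, -0.002], [-0.035, 0, -0.003], [-0.05, 0, -0.02], [-0.055, 0, -0.06], [-0.055, 0, -0.09], [-0.055, 0, -0.09], [-0.055, 0, -0.09]], twist=[[0, 0, 0], [0, 0, 0], [0, 0, 0], [0, 0, 0], [0, 0, 0], [0, 0, 0], [0, 0, 0], [0, 0, 0], [0, 0, 0]])

```text
time_s: 24.7
tool_pos: [0.5504, 0.1418, 0.1213]
orientation: [-3.131, -0.164, -0.124]
force: [-0.1, 0.0, -0.8]
grip_width: 0.0006
```

```bash
python3 - <<'E'
from h import *
s=ctrl.sense(); d=ctrl.read_camera("wrist"); print(way(s["tool_pos"]),s["force"],s["time_s"])
cv2.imwrite("pics/w13.png",d["img"]); np.save("w13.npy",dict(s=s,d=d),allow_pickle=True)
t=ctrl.read_camera("scene"); cv2.imwrite("pics/s13c.png",cv2.resize(t["img"][110:250,120:320],None,fx=3.5,fy=3.5,interpolation=cv2.INTER_CUBIC))
E
```

```text
[-0.05235819  0.00064324  0.12127118] [-0.14000286  0.02398579 -0.7563532 ] 24.7
```

View pics/w13.png

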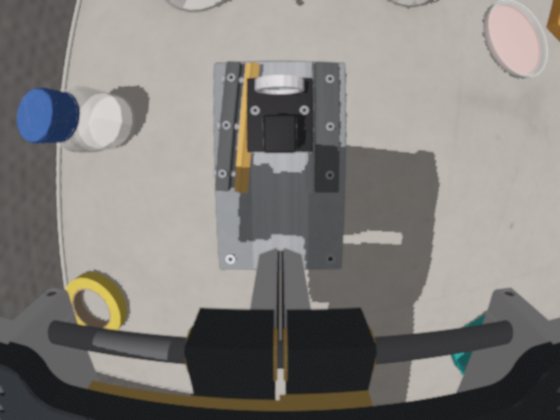

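View pics/s13c.png

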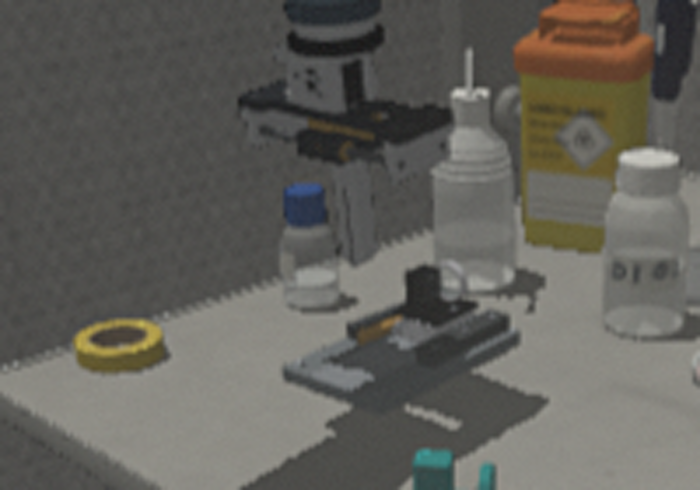

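View pics/w12.png

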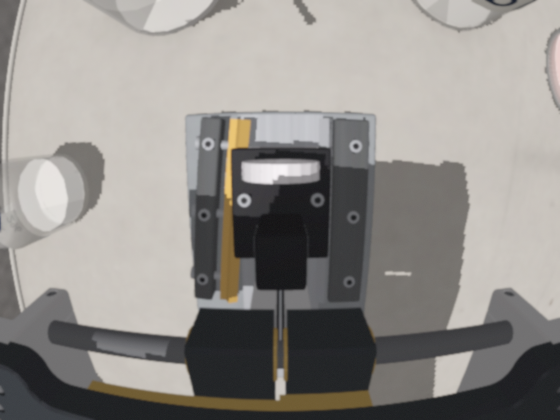

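```bash
python3 - <<'E'
from h import *
z=np.load("w13.npy",allow_pickle=True).item(); s,d=z["s"],z["d"]
cv2.imwrite("pics/w13c.png",cv2.resize(d["img"][50:210,200:360],None,fx=3.6,fy=3.6,interpolation=cv2.INTER_CUBIC))
for uv,h in (([[247.5,81.5],[311.5,81.5],[312.5,150.5],[248.5,150.5]],.040),([[330,78.5],[330,126],[330,175]],.029),([[214.5,269],[342.5,268.5]],.014)):
    print(np.array([way(q) for q in wonz(d,s,uv,h)]).round(4))
E
```

```text
[[ 0.0701  0.0253  0.04  ]
 [ 0.0701 -0.0248  0.04  ]
 [ 0.015  -0.0256  0.04  ]
 [ 0.015   0.0246  0.04  ]]
[[ 0.0754 -0.0412  0.029 ]
 [ 0.0353 -0.041   0.029 ]
 [-0.0053 -0.0415  0.029 ]]
[[-0.0945  0.0617  0.014 ]
 [-0.094  -0.0588  0.014 ]]
```

View pics/w13c.png

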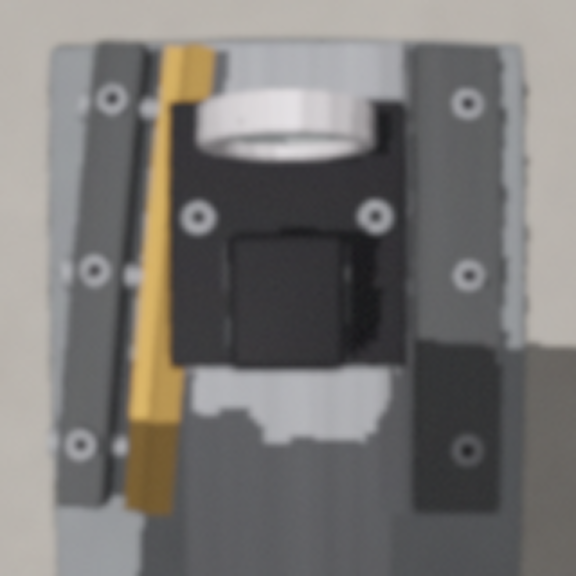

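Call:
apply_moves(offset=[[0, 0, -0.03], [0, 0, -0.06], [0, 0, -0.06], [0, 0, -0.06], [0, 0, -0.06], [0, 0, -0.06], [0, 0, -0.06], [0, 0, -0.06]], twist=[[0, 0, 0], [0, 0, 0], [0, 0, 0], [0, 0, 0], [0, 0, 0], [0, 0, 0], [0, 0, 0], [0, 0, 0]])

```text
time_s: 25.8
tool_pos: [0.546, 0.1413, 0.1817]
orientation: [-3.131, -0.164, -0.125]
force: [-0.1, 0.5, 0.5]
grip_width: 0.0005
```

```bash
python3 - <<'E'
from h import *
d=ctrl.read_camera("top"); im=d["img"]; cv2.imwrite("pics/t14.png",cv2.resize(im[120:320,90:370],None,fx=2.8,fy=2.8,interpolation=cv2.INTER_CUBIC)); print(ctrl.sense()["time_s"])
E
```

```text
25.85
```

View pics/t14.png

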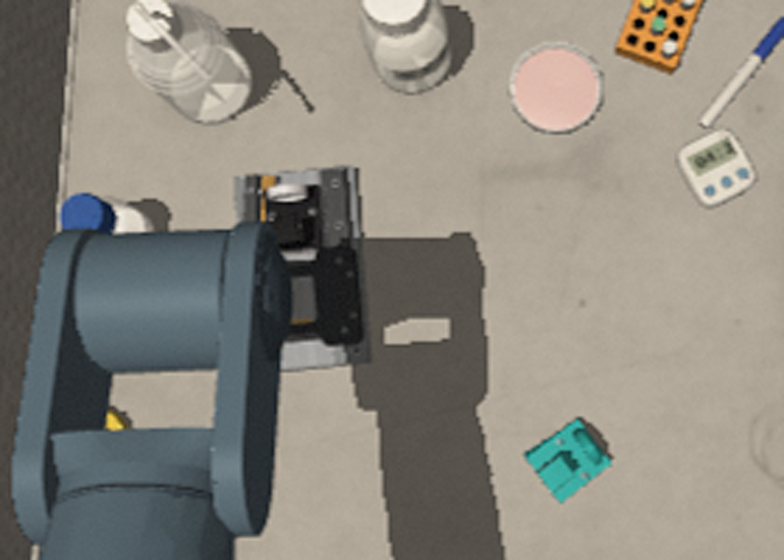

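The carrier sits wedged in the way and the gripper is clear. The bystanders in view haven't moved, so I'm handing in.

```bash
python3 -c "
from workcell import ctrl
print(ctrl.sign_off())"
```

```text
the job is handed in; nothing more can be done
None
```

The black lens carrier is wedged in the way, snugged with a push of about 15 N, and the job was handed in at about 26 s.

- **Pick and place:** I gripped the carrier by its block (22 mm grip width), set the foot on the run-up until it touched the floor, and slid it lens first under the cheeks. I then let go.
- **Snugging:** With closed fingers low on the rear face, and the carrier free sideways, I pushed it along the way. It first touched both sides at about x = +32 mm. I raised the push to about 15.5 N; individual readings ran from 15.1 to 16.2 N with noise. The sideways push was about 0 to 1 N. The fingers also pressed down slightly, about 2 to 3 N, and up to 4.7 N earlier in the push.
- **After letting go:** The carrier measured about x = +42 mm and centred across the way to within about 1 mm, against about 42 mm expected from the finger position at the end of the push. So there was no visible spring-back.
- **Bystanders:** The turquoise look-alike, petri dish and timer look unmoved. The arm partly hid the bottle and tape in the last top view, but both were in place in the wrist view just before.

The gib's travel cannot be read directly, so the tightness rests on the force readings and the roughly 9 to 10 mm of travel past first touch. The visual position is good to about 2 mm; nothing disagreed by more than that.

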